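# Put the demo game back into its caddy

### The arm

A 7-joint arm with a two-finger parallel gripper is mounted at the origin on a cart in front of the work surface, level with it; the furniture and walls round the work are solid. World frame = base frame: x ahead of the robot, y to its left, z up, the work surface at z = 0. Lengths are in m, angles in rad, forces in N, time in s.
With the tool pointing down it reaches from about 0.35 to 0.9 m from the base axis. Payload 8.1 kg.
Tool frame: the origin (TCP) lies midway between the tips of the shut fingers; the grasp point (between the pads) lies 19 mm behind it; z points along the fingers, y is the line along which they close (so a half turn about z gives the same grasp; the last joint's range is limited). The gripper opens to 92 mm and grips with 3 to 60 N. Pads are 19 mm wide; open, the fingers measure 130 mm over their backs; the gripper's body (75 mm by 190 mm) begins 47 mm behind the grasp point.
Start: joints at [1.216, 0.434, 0.025, 1.573, -0.012, 1.134, -0.075], TCP at [0.156, -0.605, 0.227] pointing down, gripper open.
Joint ranges: [-2.62, 2.62], [-0.44, 2.09], [-1.27, 1.32], [0.08, 2.57], [-1.32, 4.46], [0.12, 2], [-2.74, 2.74]. Speed limits (rad/s): [2.22, 2.22, 3.01, 3.01, 3.14, 3.14, 3.14].

### API

Orientations are given as a rotation vector (axis times angle).
In Python, from cell import arm gives the robot as it stands.
- The arm moves only by the tool carry_out, never from a script. Its arguments are lists of equal length, an entry for each row: "claw": the finger opening in cm, from 0 to 9.18; "delta_pos": the shift along the tool's x, y, z in cm, a list of three; "angular": the turn, a rotation vector about the tool's x, y, z in rad, a list of three. In form: {"claw": [claw, ...], "delta_pos": [[dx, dy, dz], ...], "angular": [[ax, ay, az], ...]}. A call has 1 to 20 rows; each row shifts and turns the commanded pose from where the row before left it, along the tool's axes as they then stand; what a row does not reach is not made up. A row lasts 1/10 s, in which the tool goes at most 50 mm and 8.59 degrees, less where a joint would pass 70% of its speed; a pose out of reach is approached as far as the arm can. A call with a gripper value outside its range is refused whole. The fingers move at their own pace and stop on an object; "force" is the grip in N (left out, the last holds). Time passes only in rows, so rows that do not move let the fingers close. It gives the time, the measured TCP pose, the force, the opening and the grip force at its end, in the units of the state.
- arm.observe(): the state, without advancing time (a new reading comes with each control period).
- arm.get_image(name): name is "side" or "top" or "wrist"; returns a dict with "frame" (420x560x3 uint8, red, green, blue), "mtx" (3x3 intrinsics, pixels), "T" (4x4, takes a point from camera to world coordinates). Camera axes: x right, y down, z forward; pixel columns grow to the right and rows downward; lengths in m; the calibration is good to about 2 mm. The wrist camera is an equidistant fisheye: a pixel r from the principal point sees the ray r / f radians off the axis. A picture is of the moment at which its call begins. There is no depth.
- arm.sign_off(): hands the job in; it is judged then, once.
Trained networks look in a picture, given as the dict that the camera call returned (one of the last four; its "shot" number tells which), for a name from the list of things; names that differ only in an ending like _2 or _b are one class to them, and where a whole thing is asked for, a point or a joint stands for the part that bears it (a point fixed in the world has none). Each returns a list of dicts, best first, with "conf" (0 to 1); they miss things now and then, are a little off and sometimes report something else, mostly with a low value. They report only what shows in the picture. A call takes as long as a camera call. They do not tell look-alikes from the thing itself.
- arm.look_for(label, picture): "centre" ([column, row] as shares, 0 to 1, of the picture: columns of its width, rows of its height, amid what is visible of it).
- arm.trace(label, picture): "region" (420x560 bool, what is visible of it) and "centre" ([column, row] as shares, 0 to 1, of the picture: columns of its width, rows of its height, amid what is visible of it).
- arm.place_of(label, picture): "centre" ([column, row] as shares, 0 to 1, of the picture: columns of its width, rows of its height: a listed point, or the origin of a listed thing).
The state is a dict: "clock": time; "joints": joint angles; "dq": joint speeds; "joint_efforts": joint torques, N m; "position": TCP position; "ee_rot": TCP orientation; "force": force on the tool from outside, world axes, zero at the start; "ft_torque": the same for the moment, N m; "width": opening from 0.0 (shut) to 1.0 (fully open); "gripper_force": force on a finger pad.
Only numpy, scipy, OpenCV 4.12 (cv2) and the standard library are available. Lean on these libraries where they do the work, as an engineer would, in place of code of your own. Each camera call takes 0.05 s, during which the arm holds its last target. There are 200 camera calls.

### The job

A demonstration game lies spread over the shop counter: put it back in its caddy, with the card deck, the tuck box, the dice tin and the sand timer each in the insert tray whose well is cut to its shape and size. Set each one down fully on the bottom of its well, deck flat and the others upright, and let go. The two paint pots among them are a customer's: leave them standing where they are.

Things in the scene. Friction and masses are not known exactly. Their poses are not given: they have to be found in the camera images.
- card_deck: A squared, bare pack of playing cards lying flat on the counter: 63 mm along its own x, 88 mm along its y, 19 mm thick, 0.12 kg. Origin: centre of its underside, z up.
- tuck_box: A small closed printed card carton with blue edges standing on end: 66 mm along its own x, 24 mm along its y, 92 mm high, 0.13 kg. Origin: centre of its underside, z up.
- dice_tin: A round printed tin with a slip lid, standing: 68 mm in diameter, 46 mm high, about 0.16 kg. Origin: centre of its underside, z up.
- sand_timer: A sand timer standing upright: dark wooden end discs 36 mm in diameter, three thin rods round a narrower glass, 85 mm high, about 0.05 kg. Origin: centre of its underside, z up.
- card_tray: Tray for the card deck: rectangular well, 77 mm along x, 102 mm along y, 18 mm deep. For fingers, both x side walls are cut away in the middle, 60 mm wide, down to the floor and out to the edge. Fixed ply tray 114 x 114 x 22 mm, one of four set two by two in a low caddy. Origin: centre of its underside, 4 mm above the counter; axes along its edges, z up; well centred, floor at z = 4 mm.
- box_tray: Tray for the tuck box: narrow rectangular well, 80 mm along its x by 38 mm along its y, 18 mm deep; the carton stands in it on end. Fixed ply tray 114 x 114 x 22 mm, one of four set two by two in a low caddy (rim 14 mm). Origin: centre of its underside, 4 mm above the counter; axes along its edges, z up; well centred, floor at z = 4 mm.
- tin_tray: Tray for the dice tin: large round well, 80 mm in diameter, 18 mm deep. Fixed ply tray 114 x 114 x 22 mm, one of four set two by two in a low caddy (rim 14 mm). Origin: centre of its underside, 4 mm above the counter; axes along its edges, z up; well centred, floor at z = 4 mm.
- timer_tray: Tray for the sand timer: small round well, 50 mm in diameter, 18 mm deep. Fixed ply tray 114 x 114 x 22 mm, one of four set two by two in a low caddy (rim 14 mm). Origin: centre of its underside, 4 mm above the counter; axes along its edges, z up; well centred, floor at z = 4 mm.
- pot_red_band: A hobby paint pot with a white cap and a red band, 30 mm in diameter, 46 mm high, standing loose among the game's pieces; to be left where it is. Origin: centre of its underside.
- pot_black_cap: A hobby paint pot with a black cap and a blue band, 30 mm in diameter, 46 mm high, standing loose behind the game's pieces; to be left where it is. Origin: centre of its underside.
Mind the look-alikes: they are no part of the job. What is meant by the sand_timer is not red, and is the smaller of those in its own colour.

How it is judged:
By the outcome, as a careful person would: the job done as asked, in the order asked, and still so for the second after the job is handed in, with the robot touching nothing.
It also fails if it takes over 109 s, if anything falls off the work surface, if the arm or the gripper's body presses on something with over 40 N, if the wrist force passes 120 N, or if a joint passes its speed limit or range.

## Working session

There is one attempt and no reset: what is moved stays moved. The work goes in short steps, Python scripts to look and compute and a tool call to move; the robot and the scene stay as the last step left them, time stands still between calls to the robot, and variables do not carry over. Pictures are saved under pics/ and viewed, at most 14 in all, crops included, and the job is handed in when it is done.

Besides the shell and the picture viewer there is one more tool, called after "Request:" as name(argument=value, ...) on one line, values as JSON. carry_out: Moves the arm, as the interface text tells. Its arguments: {"type":"object","properties":{"claw":{"type":"array","items":{"type":"number"}},"delta_pos":{"type":"array","items":{"type":"array","items":{"type":"number"}}},"angular":{"type":"array","items":{"type":"array","items":{"type":"number"}}},"force":{"type":"number"}},"required":["claw","delta_pos","angular"]}

```bash
mkdir -p pics; ls; cat > h.py <<'E'
import numpy as np, cv2
from scipy.spatial.transform import Rotation as R
from cell import arm
def save(p,n): cv2.imwrite('pics/'+n+'.png',p['frame'][:,:,::-1])
def ray(p,uv):
    K=p['mtx'];T=p['T'];d=np.array([(uv[0]-K[0,2])/K[0,0],(uv[1]-K[1,2])/K[1,1],1.])
    return T[:3,3],T[:3,:3]@d
def at(p,uv,z):
    o,d=ray(p,uv);return (o+d*(z-o[2])/d[2])
def proj(p,X):
    T=p['T'];c=T[:3,:3].T@(np.asarray(X)-T[:3,3]);K=p['mtx'];return (K@c/c[2])[:2]
E
python3 - <<'E'
from h import *
s=arm.observe();print(s)
for n in ['top','side']:
    p=arm.get_image(n);save(p,n+'0');print(n,p['mtx'].tolist(),np.round(p['T'],3).tolist())
    for l in ['card_deck','tuck_box','dice_tin','sand_timer','card_tray','box_tray','tin_tray','timer_tray','pot_red_band','pot_black_cap']:
        for d in arm.place_of(l,p)[:4]:
            c=np.array(d['centre'])*[560,420]
            print(l,round(d['conf'],2),np.round(c),np.round(at(p,c,0.004 if 'tray' in l else 0),3))
E
```

```text
pics
{'clock': 0.0, 'joints': array([ 1.21639427,  0.43524756,  0.02496172,  1.57412453, -0.01159843,
        1.13400399, -0.07510587]), 'dq': array([ 0.00076683,  0.00028732, -0.00253837,  0.00077925,  0.00188516,
       -0.00014111, -0.00194959]), 'joint_efforts': array([-2.52306418e-04, -6.67846942e+01,  9.84722301e-01, -3.14450955e+01,
       -6.04982302e-02,  4.29686846e-02,  1.46723060e-04]), 'position': array([ 0.15553462, -0.604789  ,  0.22591897]), 'ee_rot': array([-3.11515128e+00, -3.94183224e-01,  5.47995744e-04]), 'force': array([0.42461878, 0.31365171, 0.25888681]), 'ft_torque': array([-0.06068223,  0.01707651,  0.00853987]), 'gripper_force': 0.0, 'width': 1.0017630126620374}
top [[398.4771348601712, 0.0, 281.5459612584563], [0.0, 398.4771348601712, 209.2688989939319], [0.0, 0.0, 1.0]] [[-0.002, -0.98, 0.199, 0.349], [-1.0, 0.002, 0.0, -0.069], [-0.001, -0.199, -0.98, 0.962], [0.0, 0.0, 0.0, 1.0]]
card_deck 0.67 [376. 179.] [ 0.621 -0.305  0.   ]
tuck_box 0.78 [318. 258.] [ 0.425 -0.156  0.   ]
tuck_box 0.73 [378. 176.] [ 0.63  -0.311  0.   ]
dice_tin 0.75 [311. 190.] [ 
[... 833 characters left out ...]
  ]
tuck_box 0.85 [247. 251.] [ 0.429 -0.149  0.   ]
dice_tin 0.68 [323. 249.] [ 0.598 -0.147  0.   ]
dice_tin 0.61 [299. 272.] [ 0.534 -0.244  0.   ]
sand_timer 0.87 [261. 297.] [ 0.454 -0.334  0.   ]
sand_timer 0.87 [261. 274.] [ 0.456 -0.251  0.   ]
sand_timer 0.8 [219. 304.] [ 0.376 -0.352  0.   ]
card_tray 0.95 [265. 208.] [0.48  0.07  0.004]
box_tray 0.98 [312. 189.] [0.616 0.202 0.004]
tin_tray 0.67 [266. 190.] [0.488 0.195 0.004]
timer_tray 0.73 [309. 210.] [0.591 0.054 0.004]
timer_tray 0.57 [387. 267.] [ 0.719 -0.24   0.004]
pot_red_band 0.64 [300. 270.] [ 0.538 -0.236  0.   ]
pot_red_band 0.52 [384. 266.] [ 0.717 -0.231  0.   ]
pot_black_cap 0.81 [385. 265.] [ 0.719 -0.227  0.   ]
```

```bash
python3 - <<'E'
import cv2
a=cv2.imread('pics/top0.png')[130:310,130:450];cv2.imwrite('pics/topc.png',cv2.resize(a,(800,450),interpolation=2))
a=cv2.imread('pics/side0.png')[150:340,180:430];cv2.imwrite('pics/sidec.png',cv2.resize(a,None,fx=3,fy=3,interpolation=2))
E
```

```text
(no output)
```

View pics/topc.png

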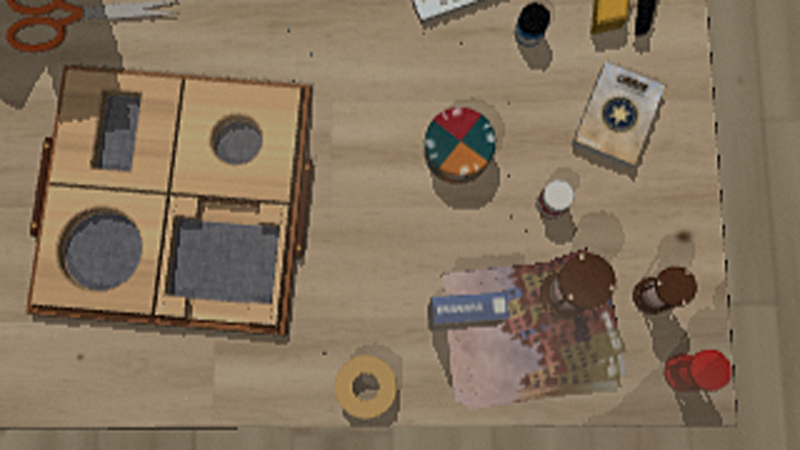

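View pics/sidec.png

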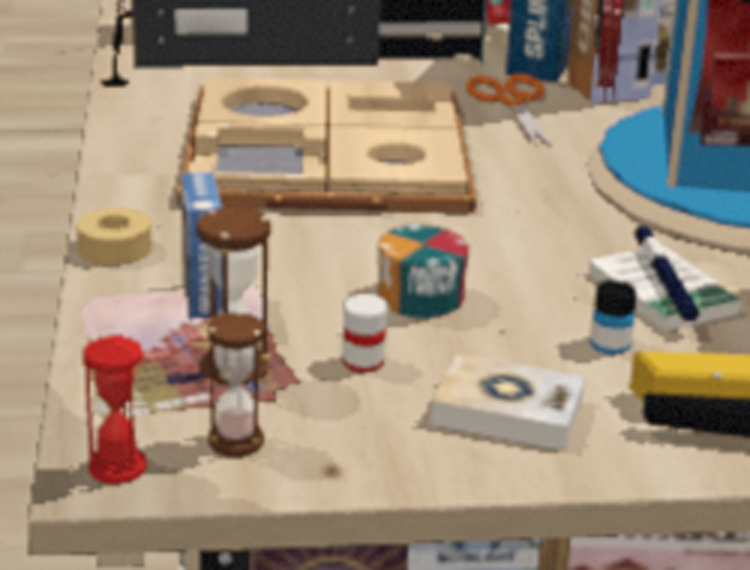

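The top view (crop scale 2.5, offset 130,130) shows the caddy at left with these wells:
- carton, far left
- timer, far right
- tin, near left
- deck, near right

The tin is at full px (314,187) and the deck at (378,177). The carton stands on end at (317,253). The brown timers are the large one at (362,243) and the small one at (395,248), and the red one is at (407,278). The side view agrees: the small brown timer is in front, at about (0.45,-0.335).

Next I'll fit solid models to the traced silhouettes.

```bash
cat > fit.py <<'E'
from h import *
from scipy.optimize import minimize
box=lambda a,b,z0,z1:np.array([[x*a/2,y*b/2,z] for x in(-1,1) for y in(-1,1) for z in(z0,z1)])
cyl=lambda d,z0,z1:np.array([[d/2*np.cos(t),d/2*np.sin(t),z] for t in np.linspace(0,2*np.pi,40) for z in(z0,z1)])
M={'card_deck':(box(.063,.088,0,.019),(.62,-.305)),'tuck_box':(box(.066,.024,0,.092),(.427,-.152)),'dice_tin':(cyl(.068,0,.046),(.595,-.144)),
'sand_timer':(cyl(.036,0,.085),(.447,-.336)),'pot_red_band':(cyl(.03,0,.046),(.536,-.235)),'pot_black_cap':(cyl(.03,0,.046),(.72,-.23))}
for t,c in dict(card_tray=(.48,.075),box_tray=(.61,.19),tin_tray=(.495,.197),timer_tray=(.597,.065)).items(): M[t]=(box(.114,.114,0.004,.026),c)
S=4
def sil(p,m,q):
    c,s=np.cos(q[2]),np.sin(q[2]);W=m@np.array([[c,s,0],[-s,c,0],[0,0,1]])+[q[0],q[1],0]
    h=cv2.convexHull(np.array([proj(p,w) for w in W],np.float32))
    im=np.zeros((420,560),np.uint8);cv2.fillConvexPoly(im,np.round(h*16).astype(np.int32),1,shift=4);return im.astype(bool)
def run(names,cams=('top','side'),guess={},verbose=1):
    P={n:arm.get_image(n) for n in cams};out={}
    for l in names:
        m,c=M[l]; c=guess.get(l,c); rs=[]
        for n,p in P.items():
            e=proj(p,[*c,m[:,2].mean()]);best=[d for d in arm.trace(l,p) if np.hypot(*(np.array(d['centre'])*[560,420]-e))<14]
            if best: rs.append((n,p,best[0]['region'],best[0]['conf']))
        def one(rs):
            def f(q):
                v=0
                for n,p,r,_ in rs:
                    s=sil(p,m,q);v+=1-(s&r).sum()/(s|r).sum()
                return v/len(rs)
            best=None
            yaws=[0] if len(m)>8 else (np.arange(-.4,.5,.2) if 'tray' in l else np.arange(0,3.1,.3))
            for y in yaws:
                o=minimize(f,[*c,y],method='Nelder-Mead',options=dict(initial_simplex=[[c[0],c[1],y],[c[0]+.012,c[1],y],[c[0],c[1]+.012,y],[c[0]-.006,c[1]-.006,y+.15]],maxfev=150))
                if best is None or o.fun<best.fun: best=o
            return best
        for k in [rs]+([[r] for r in rs] if len(rs)>1 else []):
            if k:
                b=one(k);print(l,[(r[0],round(r[3],2)) for r in k],np.round(b.x,4),'1-IoU',round(b.fun,3))
E
python3 -c "
import fit;fit.run(list(fit.M))"
```

```text
card_deck [('top', 0.92), ('side', 0.98)] [ 0.6264 -0.3048  1.1989] 1-IoU 0.046
card_deck [('top', 0.92)] [ 0.6257 -0.304   1.1568] 1-IoU 0.05
card_deck [('side', 0.98)] [ 0.6254 -0.3061  1.1859] 1-IoU 0.035
tuck_box [('top', 0.84), ('side', 0.91)] [ 0.4282 -0.1472  1.5961] 1-IoU 0.193
tuck_box [('top', 0.84)] [ 0.428  -0.1478  1.6323] 1-IoU 0.052
tuck_box [('side', 0.91)] [ 0.4271 -0.1402  1.5602] 1-IoU 0.307
dice_tin [('top', 0.68), ('side', 0.94)] [ 0.5917 -0.1438  0.0541] 1-IoU 0.101
dice_tin [('top', 0.68)] [ 0.5934 -0.1446  0.0252] 1-IoU 0.08
dice_tin [('side', 0.94)] [ 0.5917 -0.1424  0.034 ] 1-IoU 0.115
sand_timer [('top', 0.66), ('side', 0.69)] [ 0.4488 -0.3307 -0.0217] 1-IoU 0.191
sand_timer [('top', 0.66)] [ 0.449  -0.329  -0.0149] 1-IoU 0.114
sand_timer [('side', 0.69)] [ 0.4471 -0.3283  0.0142] 1-IoU 0.266
pot_red_band [('top', 0.55)] [ 0.539  -0.2359 -0.0038] 1-IoU 0.184
pot_black_cap [('top', 0.75), ('side', 0.92)] [ 0.7161 -0.2201  0.0039] 1-IoU 0.207
pot_black_cap [('top', 0.75)] [ 0.7161 -0.2215 -0.0118] 1-IoU 0.295
pot_black_cap [('side', 0.92)] [ 0.7163 -0.2199  0
[... 151 characters left out ...]
1-IoU 0.067
card_tray [('side', 0.89)] [ 0.4834  0.0946 -0.0324] 1-IoU 0.196
box_tray [('top', 0.82), ('side', 0.93)] [ 0.6076  0.1892 -0.0815] 1-IoU 0.202
box_tray [('top', 0.82)] [ 0.6077  0.1876 -0.0795] 1-IoU 0.038
box_tray [('side', 0.93)] [ 0.6128  0.2376 -0.1125] 1-IoU 0.318
tin_tray [('top', 0.74), ('side', 0.72)] [ 0.492   0.1983 -0.0917] 1-IoU 0.217
tin_tray [('top', 0.74)] [ 0.4922  0.1986 -0.0902] 1-IoU 0.035
tin_tray [('side', 0.72)] [ 0.4907  0.2356 -0.0466] 1-IoU 0.345
timer_tray [('top', 0.61), ('side', 0.92)] [ 0.5983  0.0706 -0.1023] 1-IoU 0.089
timer_tray [('top', 0.61)] [ 0.5983  0.0718 -0.0756] 1-IoU 0.043
timer_tray [('side', 0.92)] [ 0.5998  0.0851 -0.0674] 1-IoU 0.113
```

```bash
cat > go.py <<'E'
import sys
from h import *
# go.py x y z theta(closing dir, world)
def plan(x,y,z,th):
    s=arm.observe();r=R.from_rotvec(s['ee_rot']);m=r.as_matrix();a=np.arctan2(m[1,1],m[0,1])
    d=(th-a+np.pi)%(2*np.pi)-np.pi
    tgt=np.array([[np.sin(th),np.cos(th),0],[-np.cos(th),np.sin(th),0],[0,0,-1.]])
    tgt[:,0]=np.cross(tgt[:,1],[0,0,-1.])
    rv=(r.inv()*R.from_matrix(tgt)).as_rotvec()
    print('t',round(s['clock'],2),'pos',np.round(s['position'],4),'theta',round(a,3),'w',round(s['width']*9.18,2),'F',np.round(s['force'],1),'g',round(s['gripper_force'],1))
    print('turn',np.round(rv,3),'then shift cm',np.round(100*tgt.T@(np.array([x,y,z])-s['position']),2),'j',np.round(s['joints'],2))
plan(*map(float,sys.argv[1:5]))
E
python3 go.py .626 -.3045 .15 -1.96
```

```text
t 2.2 pos [ 0.1557 -0.6053  0.2268] theta -1.319 w 9.18 F [-0.1  0.6 -0.3] g 0.0
turn [ 0.    -0.     0.641] then shift cm [ 32.1  -45.68   7.68] j [ 1.22  0.43  0.02  1.57 -0.01  1.13 -0.08]
```

Request:
carry_out(claw=[9.18,9.18,9.18,9.18,9.18,9.18,9.18,9.18,9.18,9.18,9.18,9.18,9.18,9.18,9.18,9.18,9.18,9.18,9.18,9.18], delta_pos=[[0,0,0],[0,0,0],[0,0,0],[0,0,0],[0,0,0],[2.14,-3.05,0],[2.14,-3.05,0],[2.14,-3.05,0],[2.14,-3.05,0],[2.14,-3.05,0],[2.14,-3.05,0],[2.14,-3.05,0.5],[2.14,-3.05,0.5],[2.14,-3.05,0.5],[2.14,-3.05,0.5],[2.14,-3.05,0.5],[2.14,-3.05,0.5],[2.14,-3.05,0.5],[2.14,-3.05,0.5],[2.14,-3,0.5]], angular=[[0,0,0.128],[0,0,0.128],[0,0,0.128],[0,0,0.128],[0,0,0.128],[0,0,0],[0,0,0],[0,0,0],[0,0,0],[0,0,0],[0,0,0],[0,0,0],[0,0,0],[0,0,0],[0,0,0],[0,0,0],[0,0,0],[0,0,0],[0,0,0],[0,0,0]], force=25)

```text
clock: 4.2
position: [0.6271, -0.3028, 0.1815]
ee_rot: [3.083, -0.606, 0.0]
force: [1.2, 0.1, 0.3]
width: 1.001
gripper_force: 0.0
```

```bash
python3 go.py .626 -.3045 .05 -1.96; python3 - <<'E'
from h import *
p=arm.get_image('wrist');save(p,'w1');print(p['mtx'].tolist())
for l in ['card_deck']:
    for d in arm.place_of(l,p)[:2]:
        c=np.array(d['centre'])*[560,420];K=p['mtx'];v=(c-K[:2,2])/K[0,0];r=np.hypot(*v);dr=np.r_[v/r*np.sin(r),np.cos(r)];w=p['T'][:3,:3]@dr;o=p['T'][:3,3];print(l,d['conf'],c,o+w*(0-o[2])/w[2])
E
```

```text
t 4.2 pos [ 0.6271 -0.3028  0.1815] theta -1.959 w 9.19 F [1.2 0.1 0.3] g 0.0
turn [ 0.    -0.     0.001] then shift cm [-0.03  0.2  13.15] j [ 0.34  0.59  0.05  1.43 -0.03  1.12 -1.56]
[[325.19226210127806, 0.0, 279.3022281025284], [0.0, 325.19226210127806, 210.89434313995537], [0.0, 0.0, 1.0]]
card_deck 0.83 [280.616 191.184] [ 0.62353394 -0.3039517   0.        ]
```

View pics/w1.png

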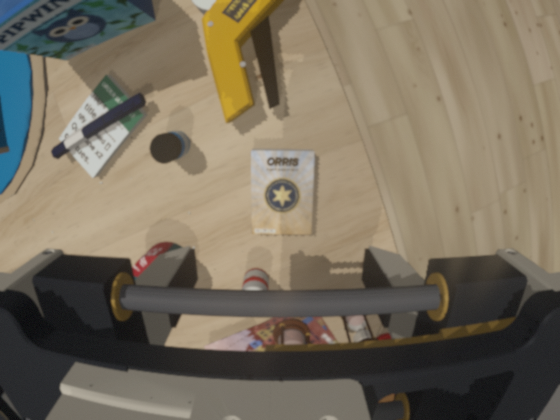

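The deck shows at (282,192), square to the fingers, so I'll descend and grip.

Request:
carry_out(claw=[9.18,9.18,9.18,9.18,9.18,9.18,9.18,9.18,9.18,9.18,9.18,9.18,6,6,6,6,6,6,6,6], delta_pos=[[0,0.2,2],[0,0,2.5],[0,0,2.5],[0,0,2.5],[0,0,2.5],[0,0,1.5],[0,0,1.2],[0,0,1],[0,0,1],[0,0,0.8],[0,0,0],[0,0,0],[0,0,0],[0,0,0],[0,0,0],[0,0,0],[0,0,0],[0,0,0],[0,0,0],[0,0,0]], angular=[[0,0,0],[0,0,0],[0,0,0],[0,0,0],[0,0,0],[0,0,0],[0,0,0],[0,0,0],[0,0,0],[0,0,0],[0,0,0],[0,0,0],[0,0,0],[0,0,0],[0,0,0],[0,0,0],[0,0,0],[0,0,0],[0,0,0],[0,0,0]], force=25)

```text
clock: 6.3
position: [0.6252, -0.3056, 0.007]
ee_rot: [-3.082, 0.606, -0.0]
force: [-0.6, 0.3, 3.6]
width: 0.68
gripper_force: 25.0
```

```bash
python3 go.py .481 .0815 .17 -.088
```

```text
t 6.3 pos [ 0.6252 -0.3056  0.007 ] theta -1.959 w 6.24 F [-0.6  0.3  3.6] g 25.0
turn [ 0.    -0.    -1.871] then shift cm [ 37.3  -17.77 -16.3 ] j [ 0.36  0.76  0.03  1.58 -0.03  0.8  -1.55]
```

Request:
carry_out(claw=[6,6,6,6,6,6,6,6,6,6,6,6,6,6,6,6], delta_pos=[[0,0,-1],[0,0,-2],[0,0,-2.3],[0,0,-2.3],[0,0,-2.3],[0,0,-2.3],[0,0,-2.1],[0,0,-2],[0,0,0],[0,0,0],[0,0,0],[0,0,0],[0,0,0],[0,0,0],[0,0,0],[0,0,0]], angular=[[0,0,0],[0,0,0],[0,0,0],[0,0,-0.144],[0,0,-0.144],[0,0,-0.144],[0,0,-0.144],[0,0,-0.144],[0,0,-0.144],[0,0,-0.144],[0,0,-0.144],[0,0,-0.144],[0,0,-0.144],[0,0,-0.144],[0,0,-0.144],[0,0,-0.144]])

```text
clock: 7.9
position: [0.6246, -0.3061, 0.17]
ee_rot: [2.31, 2.129, -0.001]
force: [-0.2, -0.5, -1.7]
width: 0.687
gripper_force: 25.0
```

```bash
python3 go.py .481 .0815 .12 -.088
```

```text
t 7.9 pos [ 0.6246 -0.3061  0.17  ] theta -0.082 w 6.31 F [-0.2 -0.5 -1.7] g 25.0
turn [-0.001  0.001  0.006] then shift cm [ 37.35 -17.71   5.  ] j [ 0.63  0.64 -0.43  1.42  0.27  1.15  0.09]
```

Request:
carry_out(claw=[6,6,6,6,6,6,6,6,6,6,6,6,6,6,6,6], delta_pos=[[1,-0.5,0],[2,-1,0],[2.65,-1.25,0],[2.65,-1.25,0],[2.65,-1.25,0],[2.65,-1.25,0],[2.65,-1.25,0],[2.65,-1.25,0],[2.65,-1.25,0],[2.65,-1.25,0],[2.65,-1.25,1],[2.65,-1.25,1],[2.65,-1.25,1],[2.65,-1.25,1],[2.5,-1.2,1],[0,0,0]], angular=[[0,0,0.006],[0,0,0],[0,0,0],[0,0,0],[0,0,0],[0,0,0],[0,0,0],[0,0,0],[0,0,0],[0,0,0],[0,0,0],[0,0,0],[0,0,0],[0,0,0],[0,0,0],[0,0,0]])

```text
clock: 9.5
position: [0.4806, 0.0862, 0.1192]
ee_rot: [-2.32, -2.115, 0.001]
force: [0.5, 0.3, -2.0]
width: 0.68
gripper_force: 25.0
```

```bash
python3 go.py .481 .0815 .016 -.088;  python3 - <<'E'
from h import *
for n in ['wrist','side']:
    p=arm.get_image(n);save(p,n+'2')
a=cv2.imread('pics/wrist2.png');b=cv2.imread('pics/side2.png')[120:330,150:430]
cv2.imwrite('pics/c2.png',np.hstack([cv2.resize(a,(400,300)),cv2.resize(b,(400,300))]))
E
```

```text
t 9.5 pos [0.4806 0.0862 0.1192] theta -0.092 w 6.25 F [ 0.5  0.3 -2. ] g 25.0
turn [-0.002 -0.001 -0.004] then shift cm [-0.46  0.08 10.32] j [ 0.13  0.4  -0.54  1.99  0.28  0.82 -0.65]
```

View pics/c2.png

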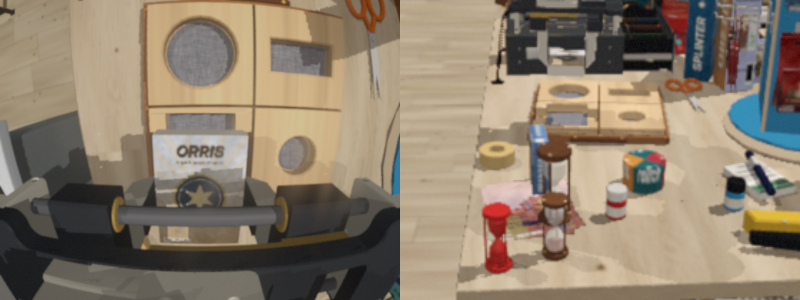

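Left, the wrist view shows the deck held square (emblem at about (200,190) in the crop) over its tray. I'll check its offset and the tray centres in this view.

```bash
cat >> h.py <<'E'
def wat(p,c,z):
    K=p['mtx'];v=(np.asarray(c)-K[:2,2])/K[0,0];r=np.hypot(*v);w=p['T'][:3,:3]@np.r_[v/r*np.sin(r),np.cos(r)];o=p['T'][:3,3];return o+w*(z-o[2])/w[2]
def wl(p,l,z,n=3):
    for d in arm.place_of(l,p)[:n]: print(l,round(d['conf'],2),np.round(wat(p,np.array(d['centre'])*[560,420],z),4))
E
python3 - <<'E'
from h import *
p=arm.get_image('wrist')
wl(p,'card_deck',.112)
for t in ['card','box','tin','timer']:wl(p,t+'_tray',.004)
E
```

```text
card_deck 0.78 [0.4824 0.081  0.112 ]
box_tray 0.86 [0.6057 0.1849 0.004 ]
tin_tray 0.98 [0.4889 0.1983 0.004 ]
timer_tray 0.87 [0.5974 0.0659 0.004 ]
```

Request:
carry_out(claw=[6,6,6,6,6,6,6,6,6,6,6,6], delta_pos=[[-0.3,0,0],[0,0,1],[0,0,1.8],[0,0,1.8],[0,0,1.4],[0,0,1],[0,0,1],[0,0,0.8],[0,0,0.8],[0,0,0.6],[0,0,0],[0,0,0]], angular=[[0,0,0],[0,0,0],[0,0,0],[0,0,0],[0,0,0],[0,0,0],[0,0,0],[0,0,0],[0,0,0],[0,0,0],[0,0,0],[0,0,0]])

```text
clock: 11.1
position: [0.4832, 0.0792, 0.0178]
ee_rot: [2.322, 2.116, 0.0]
force: [-0.2, -0.4, -1.7]
width: 0.684
gripper_force: 25.0
```

```bash
python3 go.py .481 .083 .015 -.088; python3 - <<'E'
from h import *
p=arm.get_image('wrist');save(p,'w3');wl(p,'card_deck',.01)
E
```

```text
t 11.1 pos [0.4832 0.0792 0.0178] theta -0.093 w 6.28 F [-0.2 -0.4 -1.7] g 25.0
turn [ 0.     0.    -0.005] then shift cm [ 0.36 -0.26  0.28] j [ 0.06  0.55 -0.44  2.08  0.41  0.59 -0.76]
card_deck 0.75 [0.4814 0.0771 0.01  ]
card_deck 0.39 [0.6027 0.1851 0.01  ]
```

View pics/w3.png

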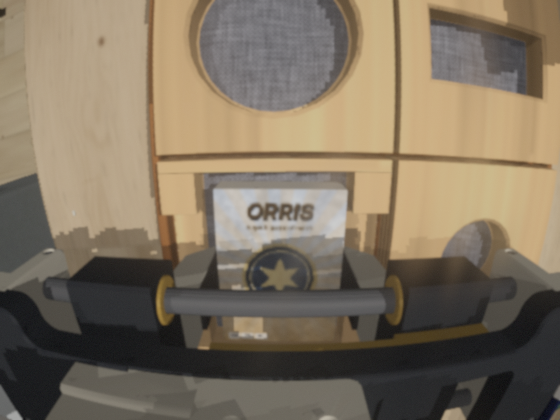

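The deck is at about (280,265), inside the well walls with a small gap all round. It's about 3 mm above the floor, so I'll lower it and let go.

Request:
carry_out(claw=[6,6,6,7.2,7.2,7.2,7.2,7.2,7.2,7.2,7.2,7.2,7.2], delta_pos=[[0.2,0,0],[0,0,0.3],[0,0,0],[0,0,0],[0,0,0],[0,0,0],[0,0,-1],[0,0,-2],[0,0,-2.5],[0,0,-2.5],[0,0,-2.5],[0,0,-2.5],[0,0,-2]], angular=[[0,0,0],[0,0,0],[0,0,0],[0,0,0],[0,0,0],[0,0,0],[0,0,0],[0,0,0],[0,0,0],[0,0,0],[0,0,0],[0,0,0],[0,0,0]])

```text
clock: 12.5
position: [0.4834, 0.0813, 0.1669]
ee_rot: [2.322, 2.116, 0.002]
force: [-0.3, 0.9, 0.1]
width: 0.782
gripper_force: 0.0
```

```bash
python3 go.py .428 -.1475 .17 .04; python3 - <<'E'
from h import *
p=arm.get_image('wrist');wl(p,'card_deck',.008);wl(p,'card_tray',.004)
E
```

```text
t 12.5 pos [0.4834 0.0813 0.1669] theta -0.093 w 7.18 F [-0.3  0.9  0.1] g 0.0
turn [ 0.001 -0.    -0.133] then shift cm [-22.64  -6.45  -0.31] j [ 0.17  0.34 -0.56  1.94  0.23  0.92 -0.6 ]
card_deck 0.97 [0.478  0.0798 0.008 ]
```

Request:
carry_out(claw=[7.2,7.2,7.2,7.2,7.2,7.2,7.2,7.2,7.2,7.2,7.2,7.2], delta_pos=[[0,0,0],[-1.3,-0.4,0],[-2.3,-0.65,0],[-2.4,-0.7,0],[-2.4,-0.7,0],[-2.4,-0.7,0],[-2.4,-0.7,0],[-2.4,-0.7,0],[-2.4,-0.7,0],[-2.4,-0.7,0],[-2.2,-0.5,0],[0,0,0]], angular=[[0,0,-0.133],[0,0,0],[0,0,0],[0,0,0],[0,0,0],[0,0,0],[0,0,0],[0,0,0],[0,0,0],[0,0,0],[0,0,0],[0,0,0]])

```text
clock: 13.85
position: [0.4258, -0.1511, 0.1639]
ee_rot: [-2.186, -2.255, 0.003]
force: [0.4, 0.3, -0.5]
width: 0.784
gripper_force: 0.0
```

```bash
python3 go.py .428 -.1475 .055 .04; python3 - <<'E'
from h import *
p=arm.get_image('wrist');wl(p,'tuck_box',.0);save(p,'w4')
p=arm.get_image('top');a=p['frame'][130:310,250:450,::-1]
b=cv2.imread('pics/w4.png');cv2.imwrite('pics/c4.png',np.hstack([cv2.resize(b,(400,300)),cv2.resize(a,(400,300))]))
E
```

```text
t 13.85 pos [ 0.4258 -0.1511  0.1639] theta 0.031 w 7.2 F [ 0.4  0.3 -0.5] g 0.0
turn [-0.002  0.001 -0.009] then shift cm [ 0.35  0.24 10.89] j [ 0.65  0.28 -0.52  2.03  0.18  0.88  0.07]
tuck_box 0.62 [ 0.4315 -0.1505  0.    ]
```

View pics/c4.png

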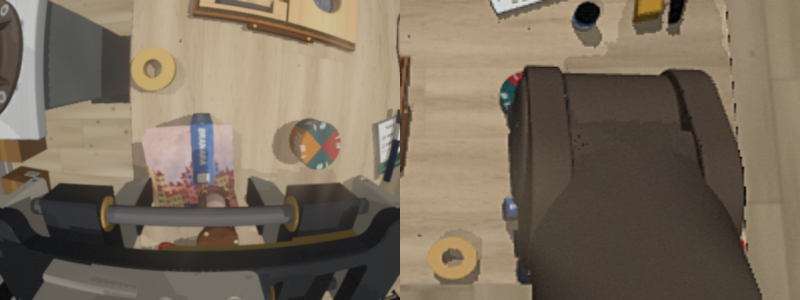

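```bash
python3 - <<'E'
from h import *
p=arm.get_image('wrist');print('cam',p['T'][:3,3])
p=arm.get_image('side')
for y in (-.24,-.25,-.26):
    o,d=ray(p,(258,224));t=(y-o[1])/d[1];print(o+t*d)
p=arm.get_image('top')
for z in (.1,.11,.12,.13): # top crop (583,280) in first image
    print(at(p,(363,242),z))
E
```

```text
cam [ 0.42363931 -0.06996199  0.32258677]
[ 0.45093553 -0.24        0.10810432]
[ 0.45061738 -0.25        0.1129012 ]
[ 0.45029923 -0.26        0.11769807]
[ 0.4512794  -0.24486987  0.1       ]
[ 0.45009229 -0.24282465  0.11      ]
[ 0.44890517 -0.24077943  0.12      ]
[ 0.44771805 -0.23873421  0.13      ]
```

The wrist crop shows the carton at (203,150), centred and square between the fingers. The large timer (about 0.11 m high at y≈-0.243) stays clear of the body, so I'll descend and grip.

Request:
carry_out(claw=[7.2,7.2,7.2,7.2,7.2,7.2,7.2,7.2,7.2,2,2,2,2,2,2,2,2,2,2,2], delta_pos=[[0.25,0.3,0],[0,0,1.4],[0,0,2],[0,0,2],[0,0,2],[0,0,1.5],[0,0,1.2],[0,0,0.8],[0,0,0],[0,0,0],[0,0,0],[0,0,0],[0,0,0],[0,0,0],[0,0,0],[0,0,0],[0,0,0],[0,0,0],[0,0,0],[0,0,0]], angular=[[0,0,-0.01],[0,0,0],[0,0,0],[0,0,0],[0,0,0],[0,0,0],[0,0,0],[0,0,0],[0,0,0],[0,0,0],[0,0,0],[0,0,0],[0,0,0],[0,0,0],[0,0,0],[0,0,0],[0,0,0],[0,0,0],[0,0,0],[0,0,0]], force=20)

```text
clock: 16.15
position: [0.4308, -0.1447, 0.0558]
ee_rot: [2.165, 2.276, -0.0]
force: [-1.3, -0.0, 1.9]
width: 0.263
gripper_force: 20.0
```

```bash
python3 go.py .608 .1875 .17 1.483; python3 - <<'E'
from h import *
p=arm.get_image('wrist');wl(p,'tuck_box',.0)
E
```

```text
t 16.15 pos [ 0.4308 -0.1447  0.0558] theta 0.05 w 2.42 F [-1.3 -0.   1.9] g 20.0
turn [-0.     0.    -1.433] then shift cm [-14.74  34.65 -11.42] j [ 0.56  0.44 -0.45  2.13  0.32  0.63 -0.07]
tuck_box 0.86 [ 0.4297 -0.1469  0.    ]
```

Request:
carry_out(claw=[2,2,2,2,2,2,2,2,2,2,2,2,2,2], delta_pos=[[0,0,-1],[0,0,-2],[0,0,-2.5],[0,0,-2.5],[0,0,-2.5],[0,0,-1.5],[0,0,0],[0,0,0],[0,0,0],[0,0,0],[0,0,0],[0,0,0],[0,0,0],[0,0,0]], angular=[[0,0,0],[0,0,0],[0,0,0],[0,0,-0.143],[0,0,-0.143],[0,0,-0.143],[0,0,-0.143],[0,0,-0.143],[0,0,-0.143],[0,0,-0.143],[0,0,-0.143],[0,0,-0.143],[0,0,-0.143],[0,0,0]])

```text
clock: 17.65
position: [0.4306, -0.1447, 0.1761]
ee_rot: [-0.139, -3.138, -0.0]
force: [-0.0, 0.0, -1.4]
width: 0.257
gripper_force: 20.0
```

```bash
python3 go.py .608 .1875 .17 1.483
```

```text
t 17.65 pos [ 0.4306 -0.1447  0.1761] theta 1.482 w 2.36 F [-0.   0.  -1.4] g 20.0
turn [ 0.    -0.    -0.001] then shift cm [-14.76  34.64   0.61] j [ 0.9   0.33 -0.85  1.99  0.31  0.95  1.38]
```

Request:
carry_out(claw=[2,2,2,2,2,2,2,2,2,2,2,2,2,2,2,2,2], delta_pos=[[-0.4,1,0],[-0.8,2,0],[-1,2.4,0],[-1,2.4,0],[-1,2.4,0],[-1,2.4,0],[-1,2.4,0],[-1,2.4,0],[-1,2.4,0],[-1,2.4,0],[-1,2.4,0],[-1,2.4,0],[-1,2.4,0],[-1,2.4,0],[-0.8,1.8,0],[-0.4,1,0],[0,0,0]], angular=[[0,0,0],[0,0,0],[0,0,0],[0,0,0],[0,0,0],[0,0,0],[0,0,0],[0,0,0],[0,0,0],[0,0,0],[0,0,0],[0,0,0],[0,0,0],[0,0,0],[0,0,0],[0,0,0],[0,0,0]])

```text
clock: 19.35
position: [0.6053, 0.1892, 0.1757]
ee_rot: [-0.142, -3.138, -0.002]
force: [0.4, -0.5, -1.1]
width: 0.26
gripper_force: 20.0
```

```bash
python3 go.py .6045 .187 .09 1.483; python3 - <<'E'
from h import *
p=arm.get_image('wrist');wl(p,'tuck_box',.116);wl(p,'box_tray',.004);wl(p,'tin_tray',.004)
E
```

```text
t 19.35 pos [0.6053 0.1892 0.1757] theta 1.48 w 2.38 F [ 0.4 -0.5 -1.1] g 20.0
turn [ 0.001 -0.    -0.003] then shift cm [ 0.06 -0.22  8.57] j [ 0.11  0.62 -0.78  1.57  0.46  1.15  0.71]
tuck_box 0.85 [0.6093 0.1884 0.116 ]
box_tray 0.7 [0.6072 0.1858 0.004 ]
tin_tray 0.75 [0.487 0.195 0.004]
```

Request:
carry_out(claw=[2,2,2,2,2,2,2,2,2,2,2], delta_pos=[[0.15,-0.25,0],[0,0,1.5],[0,0,2],[0,0,2],[0,0,1.5],[0,0,1],[0,0,0.8],[0,0,0.8],[0,0,0.5],[0,0,0.5],[0,0,0]], angular=[[0,0,0],[0,0,0],[0,0,0],[0,0,0],[0,0,0],[0,0,0],[0,0,0],[0,0,0],[0,0,0],[0,0,0],[0,0,0]])

```text
clock: 20.65
position: [0.6037, 0.1843, 0.0693]
ee_rot: [-0.143, -3.138, 0.0]
force: [-0.9, 0.2, -2.2]
width: 0.258
gripper_force: 20.0
```

```bash
python3 go.py .604 .187 .064 1.483; python3 - <<'E'
from h import *
p=arm.get_image('wrist');save(p,'w5');wl(p,'tuck_box',.014);a=arm.get_image('side')['frame'][120:330,200:480,::-1]
b=cv2.imread('pics/w5.png');cv2.imwrite('pics/c5.png',np.hstack([cv2.resize(b,(400,300)),cv2.resize(a,(400,300))]))
E
```

```text
t 20.65 pos [0.6037 0.1843 0.0693] theta 1.48 w 2.37 F [-0.9  0.2 -2.2] g 20.0
turn [-0.    -0.    -0.003] then shift cm [-0.    0.27  0.53] j [ 0.08  0.72 -0.71  1.67  0.55  0.96  0.64]
tuck_box 0.7 [0.6062 0.1837 0.014 ]
```

View pics/c5.png

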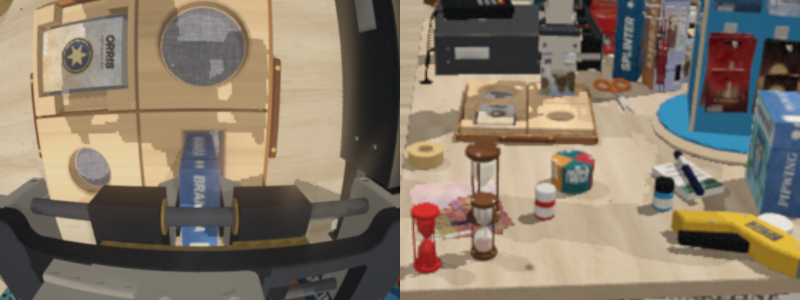

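The deck lies flat in its well. In the wrist crop the carton is at (200,190), inside its well and touching nothing, so I'll lower it and release.

Request:
carry_out(claw=[2,2,2,4.5,4.5,4.5,4.5,4.5,4.5,4.5,4.5,4.5,4.5,4.5], delta_pos=[[0,0.15,0.3],[0,0,0.25],[0,0,0],[0,0,0],[0,0,0],[0,0,0],[0,0,0],[0,0,-1],[0,0,-1.5],[0,0,-2],[0,0,-2],[0,0,-2],[0,0,-2],[0,0,-0.5]], angular=[[0,0,0],[0,0,0],[0,0,0],[0,0,0],[0,0,0],[0,0,0],[0,0,0],[0,0,0],[0,0,0],[0,0,0],[0,0,0],[0,0,0],[0,0,0],[0,0,0]])

```text
clock: 22.2
position: [0.6052, 0.187, 0.178]
ee_rot: [0.142, 3.134, 0.003]
force: [-0.4, -0.5, 0.4]
width: 0.492
gripper_force: 0.0
```

```bash
python3 go.py .593 -.144 .14 1.3; python3 - <<'E'
from h import *
p=arm.get_image('wrist');wl(p,'tuck_box',.008);wl(p,'tin_tray',.004);wl(p,'box_tray',.004)
E
```

```text
t 22.2 pos [0.6052 0.187  0.178 ] theta 1.48 w 4.52 F [-0.4 -0.5  0.4] g 0.0
turn [0.003 0.004 0.18 ] then shift cm [ -7.68 -32.22   3.8 ] j [ 0.11  0.61 -0.78  1.57  0.46  1.15  0.71]
tin_tray 0.55 [0.4871 0.1927 0.004 ]
box_tray 0.79 [0.6072 0.1883 0.004 ]
box_tray 0.19 [0.5996 0.0712 0.004 ]
```

```bash
python3 go.py .593 -.1437 .13 1.48
```

```text
t 22.4 pos [0.6038 0.1857 0.1737] theta 1.48 w 4.54 F [-0.1 -1.1  0.8] g 0.0
turn [-0.001 -0.    -0.   ] then shift cm [ -1.91 -32.9    4.37] j [ 0.11  0.61 -0.78  1.57  0.46  1.15  0.71]
```

Request:
carry_out(claw=[9.1,9.1,9.1,9.1,9.1,9.1,9.1,9.1,9.1,9.1,9.1,9.1,9.1,9.1,9.1,9.1], delta_pos=[[0,-1,0],[-0.1,-2,0],[-0.1,-2.5,0],[-0.15,-2.5,0],[-0.15,-2.5,0],[-0.15,-2.5,0],[-0.15,-2.5,0.5],[-0.15,-2.5,0.5],[-0.15,-2.5,0.5],[-0.15,-2.5,0.5],[-0.15,-2.5,0.5],[-0.15,-2.5,0.5],[-0.15,-2.5,0.5],[-0.2,-2,0.5],[-0.1,-0.9,0.4],[0,0,0]], angular=[[0,0,0],[0,0,0],[0,0,0],[0,0,0],[0,0,0],[0,0,0],[0,0,0],[0,0,0],[0,0,0],[0,0,0],[0,0,0],[0,0,0],[0,0,0],[0,0,0],[0,0,0],[0,0,0]])

```text
clock: 24.0
position: [0.593, -0.15, 0.1291]
ee_rot: [-0.146, -3.137, 0.0]
force: [-0.5, 0.3, 0.4]
width: 0.993
gripper_force: 0.0
```

```bash
python3 go.py .593 -.1437 .025 1.48; python3 - <<'E'
from h import *
p=arm.get_image('wrist');wl(p,'dice_tin',.0)
E
```

```text
t 24.0 pos [ 0.593  -0.15    0.1291] theta 1.478 w 9.11 F [-0.5  0.3  0.4] g 0.0
turn [-0.    -0.002 -0.002] then shift cm [ 0.05  0.63 10.41] j [ 0.66  0.63 -0.75  1.67  0.48  1.04  1.22]
dice_tin 0.84 [ 0.5868 -0.1475  0.    ]
```

Request:
carry_out(claw=[9.1,9.1,9.1,9.1,9.1,9.1,9.1,9.1,9.1,9.1,6.2,6.2,6.2,6.2,6.2,6.2,6.2,6.2], delta_pos=[[0.1,0.5,0],[0,0,1],[0,0,2],[0,0,2],[0,0,1.8],[0,0,1.2],[0,0,1],[0,0,0.8],[0,0,0.6],[0,0,0],[0,0,0],[0,0,0],[0,0,0],[0,0,0],[0,0,0],[0,0,0],[0,0,0],[0,0,0]], angular=[[0,0,0],[0,0,0],[0,0,0],[0,0,0],[0,0,0],[0,0,0],[0,0,0],[0,0,0],[0,0,0],[0,0,0],[0,0,0],[0,0,0],[0,0,0],[0,0,0],[0,0,0],[0,0,0],[0,0,0],[0,0,0]], force=25)

```text
clock: 25.9
position: [0.5934, -0.1437, 0.0267]
ee_rot: [0.143, 3.138, -0.001]
force: [-1.7, -1.6, 5.7]
width: 0.732
gripper_force: 25.0
```

```bash
python3 go.py .491 .197 .16 1.483; python3 - <<'E'
from h import *
p=arm.get_image('wrist');wl(p,'dice_tin',.0);save(p,'w6')
E
```

```text
t 25.9 pos [ 0.5934 -0.1437  0.0267] theta 1.48 w 6.72 F [-1.7 -1.6  5.7] g 25.0
turn [-0.001  0.001 -0.003] then shift cm [ 13.18  33.04 -13.33] j [ 0.6   0.74 -0.68  1.76  0.59  0.86  1.12]
dice_tin 0.6 [ 0.5895 -0.1455  0.    ]
```

View pics/w6.png

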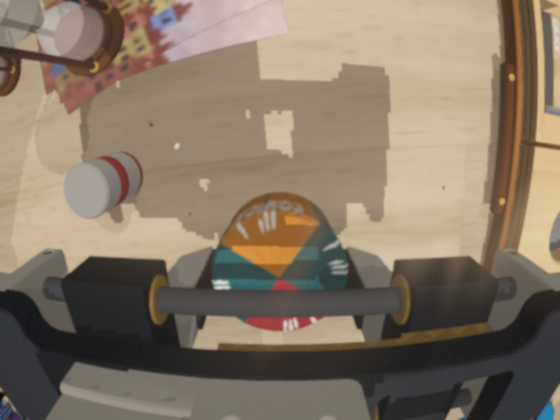

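The tin is held centrally at (280,262), so I'll lift it and carry it across.

Request:
carry_out(claw=[6.2,6.2,6.2,6.2,6.2,6.2,6.2,6.2,6.2,6.2,6.2,6.2,6.2,6.2,6.2,6.2,6.2,6.2,6.2,6.2], delta_pos=[[0,0,-1],[0,0,-2.2],[0,0,-2.5],[0,0,-2.5],[0,0,-2.6],[0.3,0.8,-1.5],[0.8,2,-1],[1,2.5,0],[1,2.5,0],[1,2.5,0],[1,2.5,0],[1,2.5,0],[1,2.5,0],[1,2.5,0],[1,2.5,0],[1,2.5,0],[1,2.5,0],[1,2.5,0],[0.8,2,0],[0.3,0.7,0]], angular=[[0,0,0],[0,0,0],[0,0,0],[0,0,0],[0,0,0],[0,0,0],[0,0,0],[0,0,0],[0,0,0],[0,0,0],[0,0,0],[0,0,0],[0,0,0],[0,0,0],[0,0,0],[0,0,0],[0,0,0],[0,0,0],[0,0,0],[0,0,0]])

```text
clock: 28.0
position: [0.4887, 0.2009, 0.159]
ee_rot: [-0.134, -3.137, -0.002]
force: [-0.3, -0.1, -1.3]
width: 0.729
gripper_force: 25.0
```

```bash
python3 go.py .4905 .197 .035 1.483; python3 - <<'E'
from h import *
p=arm.get_image('wrist');wl(p,'dice_tin',.135,1);wl(p,'tin_tray',.004,1);wl(p,'card_tray',.004,1)
E
```

```text
t 28.0 pos [0.4887 0.2009 0.159 ] theta 1.485 w 6.69 F [-0.3 -0.1 -1.3] g 25.0
turn [ 0.001 -0.001  0.002] then shift cm [-0.22 -0.37 12.4 ] j [ 0.12  0.49 -0.84  1.84  0.42  1.    0.59]
dice_tin 0.63 [0.4832 0.2001 0.135 ]
tin_tray 0.73 [0.4883 0.1943 0.004 ]
```

Request:
carry_out(claw=[6.2,6.2,6.2,6.2,6.2,6.2,6.2,6.2,6.2,6.2,6.2], delta_pos=[[-0.35,-0.4,0],[0,0,1.5],[0,0,2],[0,0,2.3],[0,0,1.8],[0,0,1.2],[0,0,1],[0,0,0.8],[0,0,0.6],[0,0,0.2],[0,0,0]], angular=[[0,0,0],[0,0,0],[0,0,0],[0,0,0],[0,0,0],[0,0,0],[0,0,0],[0,0,0],[0,0,0],[0,0,0],[0,0,0]])

```text
clock: 29.3
position: [0.4948, 0.193, 0.0453]
ee_rot: [0.143, 3.138, 0.0]
force: [-0.3, 0.6, -1.6]
width: 0.731
gripper_force: 25.0
```

```bash
python3 go.py .4925 .1965 .035 1.483; python3 - <<'E'
from h import *
p=arm.get_image('wrist');save(p,'w7')
E
```

```text
t 29.3 pos [0.4948 0.193  0.0453] theta 1.48 w 6.71 F [-0.3  0.6 -1.6] g 25.0
turn [ 0.     0.    -0.003] then shift cm [0.26 0.33 1.03] j [ 0.05  0.63 -0.73  1.95  0.58  0.79  0.47]
```

View pics/w7.png

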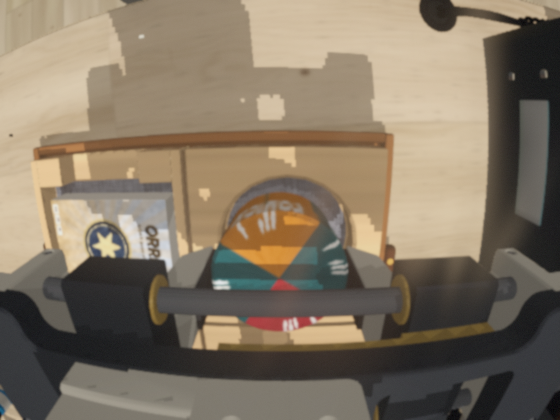

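The well rim is centred on column 288 and the tin on 280, which agrees with the computed shift. I'll correct, then check before lowering.

Request:
carry_out(claw=[6.2,6.2,6.2], delta_pos=[[0.2,0.3,0],[0,0,0.3],[0,0,0]], angular=[[0,0,0],[0,0,0],[0,0,0]])

```text
clock: 29.65
position: [0.4929, 0.1962, 0.0421]
ee_rot: [0.142, 3.138, -0.0]
force: [0.4, 0.3, -2.4]
width: 0.728
gripper_force: 25.0
```

```bash
python3 go.py .4925 .1965 .0345 1.483; python3 - <<'E'
from h import *
p=arm.get_image('wrist');save(p,'w8');cv2.imwrite('pics/w8c.png',cv2.imread('pics/w8.png')[120:340,150:420])
E
```

```text
t 29.65 pos [0.4929 0.1962 0.0421] theta 1.48 w 6.69 F [ 0.4  0.3 -2.4] g 25.0
turn [-0.     0.    -0.003] then shift cm [0.04 0.03 0.76] j [ 0.04  0.63 -0.72  1.95  0.59  0.78  0.46]
```

View pics/w8c.png

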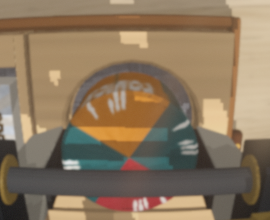

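The tin is now concentric with the well in the crop (column 132 for both). I'll lower and release.

Request:
carry_out(claw=[6.2,6.2,6.2,6.2,8.2,8.2,8.2,8.2,8.2,8.2,8.2,8.2,8.2,8.2,8.2], delta_pos=[[0,0,0.3],[0,0,0.3],[0,0,0.2],[0,0,0],[0,0,0],[0,0,0],[0,0,0],[0,0,0],[0,0,-1],[0,0,-2],[0,0,-2],[0,0,-2.5],[0,0,-2.5],[0,0,-2.5],[0,0,-1.5]], angular=[[0,0,0],[0,0,0],[0,0,0],[0,0,0],[0,0,0],[0,0,0],[0,0,0],[0,0,0],[0,0,0],[0,0,0],[0,0,0],[0,0,0],[0,0,0],[0,0,0],[0,0,0]])

```text
clock: 31.2
position: [0.4934, 0.1967, 0.1767]
ee_rot: [0.142, 3.136, 0.002]
force: [-0.7, 1.0, -0.6]
width: 0.892
gripper_force: 0.0
```

```bash
python3 go.py .448 -.332 .2 -.2; python3 - <<'E'
from h import *
p=arm.get_image('wrist');wl(p,'dice_tin',.008,2)
p=arm.get_image('top');wh=cv2.imwrite('pics/t9.png',cv2.resize(p['frame'][130:310,130:450,::-1],(800,450)))
def W(u,v,z): return np.round(at(p,(u,v),z),4)
for l in ('sand_timer',):
    for d in arm.trace(l,p)[:4]: 
        c=np.array(d['centre'])*[560,420];print(d['conf'],c,W(*c,.0425),W(*c,.055))
E
```

```text
t 31.2 pos [0.4934 0.1967 0.1767] theta 1.48 w 8.19 F [-0.7  1.  -0.6] g 0.0
turn [3.00e-03 1.00e-03 1.68e+00] then shift cm [-52.72   6.05  -2.33] j [ 0.14  0.47 -0.85  1.82  0.4   1.04  0.62]
dice_tin 0.93 [0.4909 0.1967 0.008 ]
dice_tin 0.54 [0.4863 0.0799 0.008 ]
0.9 [408.576 280.182] [ 0.3709 -0.3564  0.0425] [ 0.3706 -0.3525  0.055 ]
0.88 [397.88  248.682] [ 0.4425 -0.3364  0.0425] [ 0.4412 -0.3328  0.055 ]
0.88 [361.592 244.104] [ 0.4532 -0.2532  0.0425] [ 0.4518 -0.2507  0.055 ]
```

View pics/t9.png

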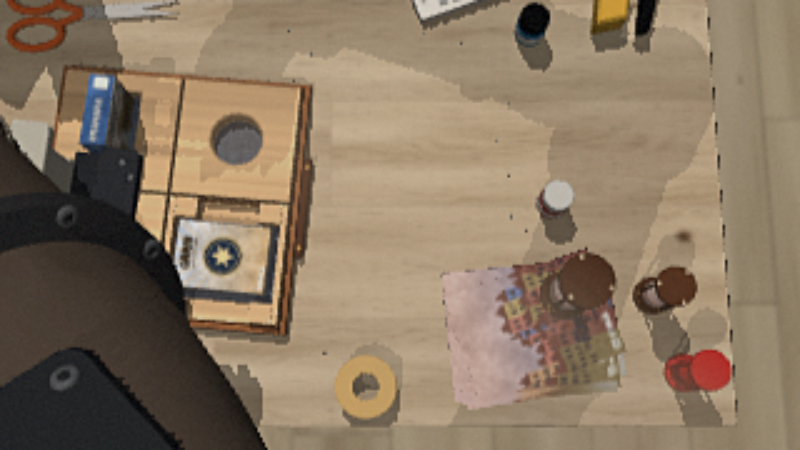

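The top view shows the deck flat in its well, the carton upright in its own, and both pots unmoved. The small brown timer's top disc is at full px (401,244).

```bash
python3 - <<'E'
from h import *
p=arm.get_image('top');q=arm.get_image('side')
print('small',at(p,(400.8,244.4),.085),at(p,(390.6,248.8),.006),at(q,(258.7,259.3),.085),at(q,(258.7,296),.006))
print('red',at(p,(414,278),.085),at(p,(403,279),.006))
E
python3 go.py .448 -.332 .2 -.35;python3 go.py .448 -.332 .2 -.6
```

```text
small [ 0.44756382 -0.33103842  0.085     ] [ 0.44592368 -0.32957514  0.006     ] [ 0.44899538 -0.33945541  0.085     ] [ 0.44901892 -0.33870925  0.006     ]
red [ 0.37447468 -0.35514371  0.085     ] [ 0.37449789 -0.35482212  0.006     ]
t 31.5 pos [0.4924 0.1955 0.1731] theta 1.48 w 8.25 F [-1.7 -0.2 -0.2] g 0.0
turn [-0.002 -0.     1.83 ] then shift cm [-51.08  13.92  -2.69] j [ 0.14  0.47 -0.85  1.82  0.41  1.03  0.61]
t 31.5 pos [0.4924 0.1955 0.1731] theta 1.48 w 8.25 F [-1.7 -0.2 -0.2] g 0.0
turn [-2.00e-03  0.00e+00  2.08e+00] then shift cm [-46.05  26.12  -2.69] j [ 0.14  0.47 -0.85  1.82  0.41  1.03  0.61]
```

Request:
carry_out(claw=[6.5,6.5,6.5,6.5,6.5,6.5,6.5,6.5,6.5,6.5,6.5,6.5,6.5,6.5], delta_pos=[[0,0,-1],[0,0,-1],[0,0,0],[0,0,0],[0,0,0],[0,0,0],[0,0,0],[0,0,0],[0,0,0],[0,0,0],[0,0,0],[0,0,0],[0,0,0],[0,0,0]], angular=[[0,0,0.141],[0,0,0.141],[0,0,0.141],[0,0,0.141],[0,0,0.141],[0,0,0.141],[0,0,0.141],[0,0,0.141],[0,0,0.141],[0,0,0.141],[0,0,0.141],[0,0,0.141],[0,0,0.141],[0,0,0]])

```text
clock: 32.9
position: [0.4924, 0.1959, 0.1931]
ee_rot: [-2.579, -1.794, 0.003]
force: [1.1, -0.3, 1.8]
width: 0.704
gripper_force: 0.0
```

```bash
python3 go.py .448 -.332 .18 -.35
```

```text
t 32.9 pos [0.4924 0.1959 0.1931] theta -0.355 w 6.46 F [ 1.1 -0.3  1.8] g 0.0
turn [-0.001  0.002 -0.005] then shift cm [-51.11  13.93   1.31] j [-0.14  0.35 -0.44  1.82  0.17  1.01 -1.01]
```

Request:
carry_out(claw=[6.5,6.5,6.5,6.5,6.5,6.5,6.5,6.5,6.5,6.5,6.5,6.5,6.5,6.5,6.5,6.5,6.5,6.5,6.5,6.5], delta_pos=[[-1.5,0.4,0],[-2.5,0.7,0],[-3,0.8,0],[-3,0.8,0],[-3,0.8,0],[-3,0.8,0],[-3,0.8,0],[-3,0.8,0],[-3,0.8,0],[-3,0.8,0],[-3,0.8,0],[-3,0.8,0],[-3,0.8,0],[-3,0.8,0.2],[-3,0.8,0.2],[-3,0.8,0.3],[-2.5,0.8,0.3],[-1.8,0.5,0.3],[-0.8,0.3,0],[0,0,0]], angular=[[0,0,0],[0,0,0],[0,0,0],[0,0,0],[0,0,0],[0,0,0],[0,0,0],[0,0,0],[0,0,0],[0,0,0],[0,0,0],[0,0,0],[0,0,0],[0,0,0],[0,0,0],[0,0,0],[0,0,0],[0,0,0],[0,0,0],[0,0,0]])

```text
clock: 34.9
position: [0.4456, -0.3327, 0.1808]
ee_rot: [-2.577, -1.796, 0.001]
force: [0.3, 0.9, -0.4]
width: 0.706
gripper_force: 0.0
```

```bash
python3 go.py .448 -.332 .052 -.35; python3 - <<'E'
from h import *
p=arm.get_image('wrist');wl(p,'sand_timer',.0);save(p,'w10')
E
```

```text
t 34.9 pos [ 0.4456 -0.3327  0.1808] theta -0.353 w 6.48 F [ 0.3  0.9 -0.4] g 0.0
turn [-0.001  0.    -0.003] then shift cm [ 0.15  0.2  12.88] j [ 0.7   0.38 -0.2   1.79  0.09  0.98  0.1 ]
sand_timer 0.78 [ 0.4481 -0.3284  0.    ]
sand_timer 0.7 [ 0.4507 -0.2516  0.    ]
```

View pics/w10.png

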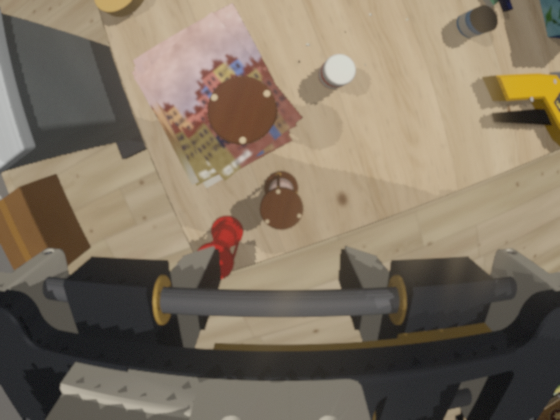

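The small brown timer's top disc is at (281,208), centred between the fingers, and the red one at (228,240) stays clear. I'll descend and grip lightly.

Request:
carry_out(claw=[6.5,6.5,6.5,6.5,6.5,6.5,6.5,6.5,6.5,3,3,3,3,3,3,3,3,3,3], delta_pos=[[0.2,0.15,0],[0,0,1.5],[0,0,2.3],[0,0,2.5],[0,0,2.5],[0,0,2],[0,0,1.3],[0,0,0.8],[0,0,0],[0,0,0],[0,0,0],[0,0,0],[0,0,0],[0,0,0],[0,0,0],[0,0,0],[0,0,0],[0,0,0],[0,0,0]], angular=[[0,0,0],[0,0,0],[0,0,0],[0,0,0],[0,0,0],[0,0,0],[0,0,0],[0,0,0],[0,0,0],[0,0,0],[0,0,0],[0,0,0],[0,0,0],[0,0,0],[0,0,0],[0,0,0],[0,0,0],[0,0,0],[0,0,0]], force=12)

```text
clock: 36.9
position: [0.449, -0.3303, 0.0526]
ee_rot: [2.577, 1.796, 0.0]
force: [-1.9, 0.7, 5.9]
width: 0.383
gripper_force: 12.0
```

```bash
python3 go.py .5975 .0705 .2 -.35; python3 - <<'E'
from h import *
p=arm.get_image('wrist');wl(p,'sand_timer',.0);save(p,'w11')
E
```

```text
t 36.9 pos [ 0.449  -0.3303  0.0526] theta -0.353 w 3.51 F [-1.9  0.7  5.9] g 12.0
turn [ 0.001  0.    -0.003] then shift cm [ 42.74   0.21 -14.74] j [ 0.67  0.54 -0.18  1.91  0.14  0.7   0.05]
sand_timer 0.78 [ 0.4458 -0.3303  0.    ]
sand_timer 0.61 [ 0.4481 -0.2469  0.    ]
```

Request:
carry_out(claw=[3,3,3,3,3,3,3,3], delta_pos=[[0,0,-0.8],[0,0,-1.7],[0,0,-2.5],[0,0,-2.5],[0,0,-2.5],[0,0,-2.5],[0,0,-1.8],[0,0,-0.5]], angular=[[0,0,0],[0,0,0],[0,0,0],[0,0,0],[0,0,0],[0,0,0],[0,0,0],[0,0,0]])

```text
clock: 37.8
position: [0.4497, -0.3305, 0.2025]
ee_rot: [2.575, 1.795, 0.002]
force: [0.1, 0.1, -0.3]
width: 0.384
gripper_force: 12.0
```

Request:
carry_out(claw=[3,3,3,3,3,3,3,3,3,3,3,3,3,3,3,3,3,3,3,3], delta_pos=[[0.8,0,0],[1.6,0,0],[2.4,0,0],[2.5,0,0],[2.5,0,0],[2.5,0,0],[2.5,0,0],[2.5,0,0],[2.5,0,0],[2.5,0,0],[2.5,0,0],[2.5,0,0],[2.5,0,0],[2.5,0,0],[2.5,0,0],[2.5,0,0],[2.5,0,0],[1.8,0,0],[1,0.2,0],[0,0,0]], angular=[[0,0,0],[0,0,0],[0,0,0],[0,0,0],[0,0,0],[0,0,0],[0,0,0],[0,0,0],[0,0,0],[0,0,0],[0,0,0],[0,0,0],[0,0,0],[0,0,0],[0,0,0],[0,0,0],[0,0,0],[0,0,0],[0,0,0],[0,0,0]])

```text
clock: 39.8
position: [0.598, 0.0702, 0.1995]
ee_rot: [-2.575, -1.799, 0.001]
force: [0.2, 0.4, -1.1]
width: 0.384
gripper_force: 12.0
```

```bash
python3 go.py .5975 .0705 .08 -.353; python3 - <<'E'
from h import *
p=arm.get_image('wrist');wl(p,'sand_timer',.147,1);wl(p,'timer_tray',.004,2);save(p,'w12')
E
```

```text
t 39.8 pos [0.598  0.0702 0.1995] theta -0.351 w 3.52 F [ 0.2  0.4 -1.1] g 12.0
turn [-0.001 -0.     0.002] then shift cm [ 1.000e-02 -6.000e-02  1.195e+01] j [ 0.03  0.45 -0.33  1.64  0.16  1.08 -0.7 ]
sand_timer 0.56 [0.5969 0.0703 0.147 ]
timer_tray 0.7 [0.5992 0.0654 0.004 ]
```

Request:
carry_out(claw=[3,3,3,3,3,3,3,3,3], delta_pos=[[0,0,1],[0,0,2],[0,0,2.3],[0,0,2.3],[0,0,2],[0,0,1.2],[0,0,0.6],[0,0,0.2],[0,0,0]], angular=[[0,0,0],[0,0,0],[0,0,0],[0,0,0],[0,0,0],[0,0,0],[0,0,0],[0,0,0],[0,0,0]])

```text
clock: 40.85
position: [0.5983, 0.0689, 0.0846]
ee_rot: [2.577, 1.796, 0.001]
force: [0.4, -0.7, -0.3]
width: 0.387
gripper_force: 12.0
```

```bash
python3 go.py .5975 .0705 .061 -.353; python3 - <<'E'
from h import *
p=arm.get_image('wrist');save(p,'w13');wl(p,'sand_timer',.03,1);wl(p,'timer_tray',.004,2)
q=arm.get_image('side');wh=cv2.resize(q['frame'][170:240,240:350,::-1],(440,280),interpolation=2)
cv2.imwrite('pics/c13.png',np.hstack([cv2.resize(cv2.imread('pics/w13.png')[100:340,150:420],(315,280)),wh]))
E
```

```text
t 40.85 pos [0.5983 0.0689 0.0846] theta -0.353 w 3.55 F [ 0.4 -0.7 -0.3] g 12.0
turn [ 0.001 -0.    -0.   ] then shift cm [ 0.12 -0.13  2.36] j [ 0.01  0.57 -0.3   1.76  0.22  0.84 -0.75]
sand_timer 0.86 [0.5969 0.0678 0.03  ]
timer_tray 0.97 [0.5965 0.0696 0.004 ]
```

View pics/c13.png

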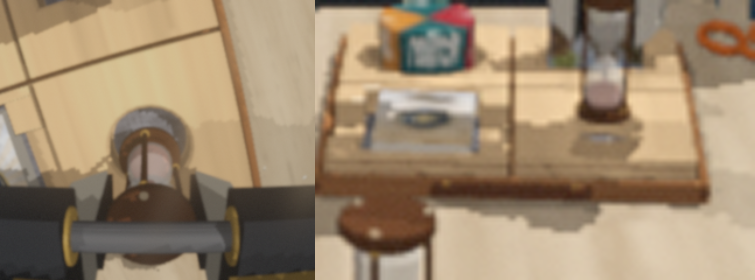

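The left crop shows the timer's base over its round well, which is slightly ahead in view. In the side view the tin and deck sit in their wells. I'll nudge about 1 mm, lower and release.

Request:
carry_out(claw=[3,3,3,3,3,3,3], delta_pos=[[0.12,-0.05,0],[0,0,0.6],[0,0,0.6],[0,0,0.5],[0,0,0.4],[0,0,0.2],[0,0,0]], angular=[[0,0,0],[0,0,0],[0,0,0],[0,0,0],[0,0,0],[0,0,0],[0,0,0]])

```text
clock: 41.75
position: [0.5979, 0.0704, 0.061]
ee_rot: [-2.577, -1.797, 0.0]
force: [-0.4, -0.2, -0.6]
width: 0.384
gripper_force: 12.0
```

Request:
carry_out(claw=[3,3,5.5,5.5,5.5,5.5,5.5,5.5,5.5,5.5,5.5,5.5,5.5,5.5], delta_pos=[[0,0,0.1],[0,0,0],[0,0,0],[0,0,0],[0,0,0],[0,0,0],[0,0,-0.8],[0,0,-1.5],[0,0,-2],[0,0,-2],[0,0,-2],[0,0,-2],[0,0,-2],[0,0,0]], angular=[[0,0,0],[0,0,0],[0,0,0],[0,0,0],[0,0,0],[0,0,0],[0,0,0],[0,0,0],[0,0,0],[0,0,0],[0,0,0],[0,0,0],[0,0,0],[0,0,0]])

```text
clock: 43.15
position: [0.5998, 0.0709, 0.1875]
ee_rot: [2.575, 1.795, 0.009]
force: [-0.5, -0.2, 0.5]
width: 0.598
gripper_force: 0.0
```

Request:
carry_out(claw=[5.5,5.5,5.5,5.5,5.5,5.5,5.5,5.5,5.5,5.5,5.5,5.5], delta_pos=[[-1,0,-1],[-2,0,-1],[-2.5,0,-1],[-2.5,0,0],[-2.5,0,0],[-2.5,0,0],[-2.5,0,0],[-2.5,0,0],[-2.5,0,0],[-2,0,0],[-1,0,0],[0,0,0]], angular=[[0,0,0],[0,0,0],[0,0,0],[0,0,0],[0,0,0],[0,0,0],[0,0,0],[0,0,0],[0,0,0],[0,0,0],[0,0,0],[0,0,0]])

```text
clock: 44.35
position: [0.5158, -0.152, 0.2132]
ee_rot: [-2.58, -1.793, 0.001]
force: [-0.4, 0.1, -0.4]
width: 0.599
gripper_force: 0.0
```

```bash
python3 - <<'E'
from h import *
print(arm.observe()['clock'])
p=arm.get_image('top');q=arm.get_image('side')
cv2.imwrite('pics/f.png',np.hstack([cv2.resize(p['frame'][140:300,130:290,::-1],(400,400),interpolation=2),cv2.resize(q['frame'][140:240,230:330,::-1],(400,400),interpolation=2)]))
E
```

```text
44.35
```

View pics/f.png

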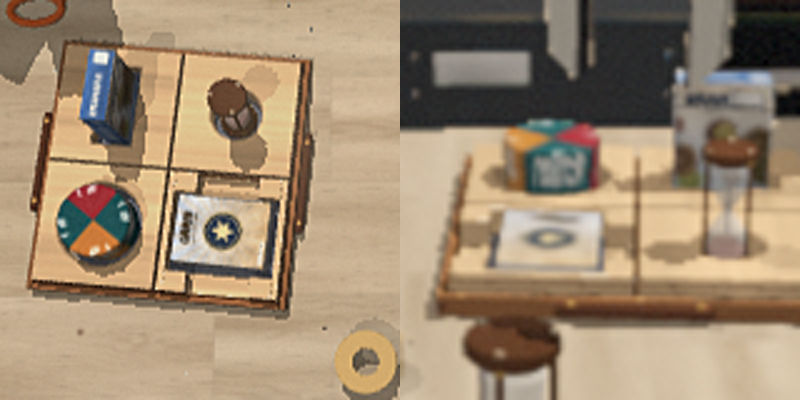

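All four pieces show upright or flat in their wells. I'll do one numeric check of their centres before handing in.

```bash
python3 - <<'E'
import fit
from fit import *
G=dict(card_deck=(.481,.081),tuck_box=(.608,.187),dice_tin=(.491,.197),sand_timer=(.598,.07))
for k in G: fit.M[k]=(fit.M[k][0]+[0,0,.008],G[k])
run(list(G)+['card_tray','pot_black_cap','pot_red_band'],cams=('top','side'))
E
```

```text
card_deck [('top', 0.79), ('side', 0.85)] [0.4839 0.0819 3.0546] 1-IoU 0.178
card_deck [('top', 0.79)] [0.4844 0.0831 3.0251] 1-IoU 0.049
card_deck [('side', 0.85)] [ 0.4849  0.1112 -0.0766] 1-IoU 0.26
tuck_box [('top', 0.81), ('side', 0.8)] [0.6066 0.1865 0.0428] 1-IoU 0.217
tuck_box [('top', 0.81)] [0.6067 0.1868 3.1915] 1-IoU 0.103
tuck_box [('side', 0.8)] [0.6106 0.2079 0.3853] 1-IoU 0.32
dice_tin [('top', 0.67), ('side', 0.89)] [0.4901 0.197  0.1121] 1-IoU 0.176
dice_tin [('top', 0.67)] [0.4913 0.1974 0.0224] 1-IoU 0.048
dice_tin [('side', 0.89)] [0.4906 0.2076 0.0187] 1-IoU 0.289
sand_timer [('top', 0.6), ('side', 0.57)] [0.5974 0.0698 0.0205] 1-IoU 0.347
sand_timer [('top', 0.6)] [0.5973 0.0697 0.0126] 1-IoU 0.224
sand_timer [('side', 0.57)] [ 0.5998  0.0999 -0.027 ] 1-IoU 0.444
card_tray [('side', 0.63)] [ 0.481   0.0996 -0.0738] 1-IoU 0.494
pot_black_cap [('side', 0.52)] [ 7.177e-01 -2.161e-01 -6.000e-04] 1-IoU 0.185
pot_red_band [('side', 0.91)] [ 0.5385 -0.2395  0.0327] 1-IoU 0.175
```

Every centre is within 3–4 mm of its well (clearance is 6–7 mm), and the pots haven't moved.

```bash
python3 -c "
from cell import arm;print(arm.sign_off())"
```

```text
the job is handed in; nothing more can be done
None
```

The job is handed in: camera checks show the deck flat and the carton, tin and small brown timer upright, each released in its own well, with both paint pots where they stood; robot time was about 45 s of the 109 s allowed, and no verdict came back.

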